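# Hold a breakfast board up to the inspection camera

## Task

Lift the narrowest of the three wooden breakfast boards out of the rack and hold it up, right way up as it stood in the rack, in front of the small camera on the stand: face square to the camera's line of sight (leaned back to match the camera's tilt, not turned or canted sideways), its middle on the line of sight, about 20 cm from the lens glass. Finish while holding it there, still in the air: do not put it down or let go. The other two boards stay in the rack, and the camera and everything else round about stay untouched.

Things in the scene. Friction and masses are not known exactly. Their poses are not given: they have to be found in the camera images.
- board_narrow: narrowest of three plain light wooden boards standing on edge in the rack: 12 mm thick (x axis), 100 mm wide (y), 130 mm tall (z, up as it stands), about 0.1 kg; origin: middle of its lower edge. Any of the slots may hold it. All three are of one height and thickness; their top edges are 145 mm above the worktop
- board_middle (a point): the middle of the narrow board, 65 mm above its lower edge; same axes as the board
- board_medium: the middle board of the set, 12 x 135 x 130 mm, same axes and origin as the narrow one; stays in the rack
- board_wide: the widest board, 12 x 170 x 130 mm, same axes and origin; stays in the rack
- rack: low wooden rack fixed to the worktop, 235 mm long (x) and 106 wide (y); origin: middle of its underside. Slots at x = -75, 0, 75 mm, 15.5 mm wide between dowels at y = -30 and 30 mm. The boards stand in them 15 mm above the worktop, faces looking along the rack's x; the dowels end 63 mm above the worktop, so a board is free when raised 50 mm. 63 mm are clear between neighbouring boards
- lens (a point): middle of the lens glass of a small grey camera head (36 x 80 x 50 mm) on a column with a round foot of 110 mm, about 0.3 m above the worktop. The camera looks along the NEGATIVE x axis of this frame, level or tilted down by up to 0.3 rad; y is level, z is the camera's up. The foot is fixed; the head would turn in its yoke if pushed
- salt: salt shaker, 44 x 44 x 90 mm, origin under its middle; bystander
- mug: blue and white mug, 82 x 114 x 91 mm, origin under its middle; bystander
- tin: food tin, 75 mm across, 110 mm high, origin under its middle; bystander
- lemon: lemon, 83 x 58 x 58 mm, lying on the steel drainer; bystander
- spoon: teaspoon, 130 x 26 x 11 mm, lying on the worktop; bystander
- timer: wind-up kitchen timer, 60 mm across, 50 mm high; bystander
Not all that is in view belongs to the job. Leave any blue look-alike of the board_narrow alone.

How it is judged:
By the outcome, as a careful person would: the job done as asked, in the order asked, and still so for the second after the job is handed in, while the arm keeps its last pose, push and grip.
It also fails if it takes over 43 s, if anything falls off the work surface, if the arm or the gripper's body presses on something with over 40 N, if the wrist force passes 120 N, or if a joint passes its speed limit or range.

## Robot

A 6-joint arm with a two-finger parallel gripper is mounted at the origin on a cart in front of the work surface, level with it; the furniture and walls round the work are solid. World frame = base frame: x ahead of the robot, y to its left, z up, the work surface at z = 0. Lengths are in m, angles in rad, forces in N, time in s.
With the tool pointing down it reaches from about 0.35 to 0.975 m from the base axis. Payload 4.9 kg.
Tool frame: the origin (TCP) lies on the mounting face of the last link; the fingertips stand 173 mm ahead of it and the grasp point (between the pads) lies 155 mm ahead of it (tcp_to_grasp is the distance from the TCP to the grasp point, in m); z points along the fingers, y is the line along which they close (so a half turn about z gives the same grasp; the last joint's range is limited). The gripper opens to 85 mm and grips with 20 to 120 N. Pads are 22 mm wide; open, the fingers measure 114 mm over their backs; the gripper's body (76 mm by 85 mm) begins 54 mm behind the grasp point. The pads swing forward as they close: fully open they stand 13 mm farther back than shut.
Start: joints at [1.038, 0.053, 1.613, -0, 1.476, -0.119], TCP at [0.251, 0.572, 0.405] pointing down, gripper open.
Joint ranges: [-3.01, 3.01], [-1.01, 2.22], [0.06, 2.58], [-1.02, 4.17], [0.09, 2.62], [-3.14, 3.14]. Speed limits (rad/s): [2.57, 2.57, 3.14, 3.14, 3.14, 3.14].

## Interface

Orientations are given as a rotation vector (axis times angle).
In Python, from station import get_obs, get_image, calibration, finish_job, tcp_to_grasp gives the robot as it stands. The module is installed in compiled form; this text tells all that it offers.
- The arm moves only by the tool arm_command, never from a script. Its argument "plan" is a list that holds one entry, the list of rows, each a list of 6 numbers: the shift along the tool's x, y, z in cm, then the turn, a rotation vector about the tool's x, y, z in rad. A call has 1 to 12 rows; each row is the pose to reach, as a shift and turn from the pose commanded when the call began, along the tool's axes at that moment; what a row does not reach only later rows make up. A row lasts 1/12 s, in which the tool goes at most 41.7 mm and 7.16 degrees, less where a joint would pass 70% of its speed; a pose out of reach is approached as far as the arm can. A call with a gripper value outside its range is refused whole. "gripper" is the closure, from -1 (fully open) to 1 (shut), set as the call begins (left out, the last holds). The fingers move at their own pace and stop on an object; "force" is the grip in N (left out, the last holds). Time passes only in rows, so rows that repeat a pose let the fingers close. It gives the time, the measured TCP pose, the force, the opening and the grip force at its end, in the units of the state.
- get_obs(): the state, without advancing time (a new reading comes with each control period).
- get_image(name): name is "scene" or "top" or "wrist"; returns (picture, depth): 420x560x3 uint8, blue, green, red; 420x560 float32, m along the optical axis (not along the pixel's ray), 0 where there is no reading.
- calibration(name): a dict with "fx", "fy", "cx", "cy" (pixels), "pose" (4x4, takes a point from camera to world coordinates). Camera axes: x right, y up, looking along -z (the intrinsics and any distortion apply to the point x, -y, -z); pixel columns grow to the right and rows downward; lengths in m; the calibration is good to about 2 mm. A picture is of the moment at which its call begins: read the wrist's pose just before it. calibration takes no time and is no camera call; for the wrist camera it gives the pose at the moment of the call.
- finish_job(): hands the job in; it is judged then, once.
The state is a dict: "t": time; "q": joint angles; "dq": joint speeds; "effort": joint torques, N m; "tool_pos": TCP position; "tool_rot": TCP orientation; "contact_force": force on the tool from outside, world axes, zero at the start; "wrist_torque": the same for the moment, N m; "opening": finger opening in m; "grip_force": force on a finger pad.
Only numpy, scipy, OpenCV 4.12 (cv2) and the standard library are available. Lean on these libraries where they do the work, as an engineer would, in place of code of your own. Each camera call takes 0.05 s, during which the arm holds its last target. There are 200 camera calls.

## Working session

There is one attempt and no reset: what is moved stays moved. The work goes in short steps, Python scripts to look and compute and a tool call to move; the robot and the scene stay as the last step left them, time stands still between calls to the robot, and variables do not carry over. Pictures are saved under pics/ and viewed, at most 10 in all, crops included, and the job is handed in when it is done.

Besides the shell and the picture viewer there is one more tool, called after "Request:" as name([rows], argument=value, ...), one row to a line, values as JSON. arm_command: Moves the arm, as the interface text tells. Its arguments: {"type":"object","properties":{"plan":{"type":"array"},"gripper":{"type":"number"},"force":{"type":"number"}},"required":["plan"]}

```bash
mkdir -p pics
cat > h.py <<'E'
import numpy as np, cv2
from station import *
from scipy.spatial.transform import Rotation as R
def grab(n):
    c=calibration(n); im,d=get_image(n); np.savez(f'{n}.npz',im=im,d=d,P=c['pose'],K=[c['fx'],c['fy'],c['cx'],c['cy']]); return im
def cloud(n):
    z=np.load(n+'.npz'); d=z['d']; fx,fy,cx,cy=z['K']; v,u=np.mgrid[:420,:560]
    p=np.stack([(u-cx)/fx*d,-(v-cy)/fy*d,-d],-1); w=p@z['P'][:3,:3].T+z['P'][:3,3]; w[d==0]=np.nan; return w,z['im']
E
python3 - <<'E'
from h import *
for n in('scene','top'): cv2.imwrite(f'pics/{n}0.png',cv2.resize(grab(n),(800,600)))
print(calibration('scene'),calibration('top'))
o=get_obs();print(o)
E
```

```text
{'fx': 431.30038629898644, 'fy': 431.30038629898644, 'cx': 276.2034196845969, 'cy': 210.07721275579544, 'pose': array([[ 0.46616642,  0.40546843, -0.78631051, -0.58527458],
       [-0.88468368,  0.20875999, -0.41683817, -0.49953042],
       [-0.00486454,  0.88995203,  0.4560282 ,  0.85988052],
       [ 0.        ,  0.        ,  0.        ,  1.        ]])} {'fx': 462.4141023416491, 'fy': 462.4141023416491, 'cx': 282.7197442010072, 'cy': 205.94565299242868, 'pose': array([[-0.14848645,  0.88458142, -0.44211705, -0.03206059],
       [-0.98885582, -0.13768091,  0.05664046,  0.16064128],
       [-0.01076798,  0.44560036,  0.89516723,  1.3688975 ],
       [ 0.        ,  0.        ,  0.        ,  1.        ]])}
{'t': 0.1, 'q': array([ 1.03800973e+00,  5.33234838e-02,  1.61411993e+00,  3.27277590e-06,
        1.47600508e+00, -1.18939229e-01]), 'dq': array([-0.00123395, -0.00339416, -0.0047767 ,  0.00028522, -0.00111962,
       -0.00119243]), 'effort': array([ 3.16586884e-04, -3.94905496e+01, -3.71361852e+01, -8.14753389e-05,
        3.93859606e-03,  9.31481239e-07]), 'tool_pos': array([0.25118132, 0.57205411, 0.40358738]), 'tool_rot': array([-6.45318330e-01, -3.07398912e+00,  2.75957538e-03]), 'contact_force': array([ 0.62863957, -0.17018256, -0.20258178]), 'wrist_torque': array([-0.00789096,  0.01646892, -0.03707411]), 'grip_force': 0.0, 'opening': 0.08528702327310314}
```

View pics/scene0.png

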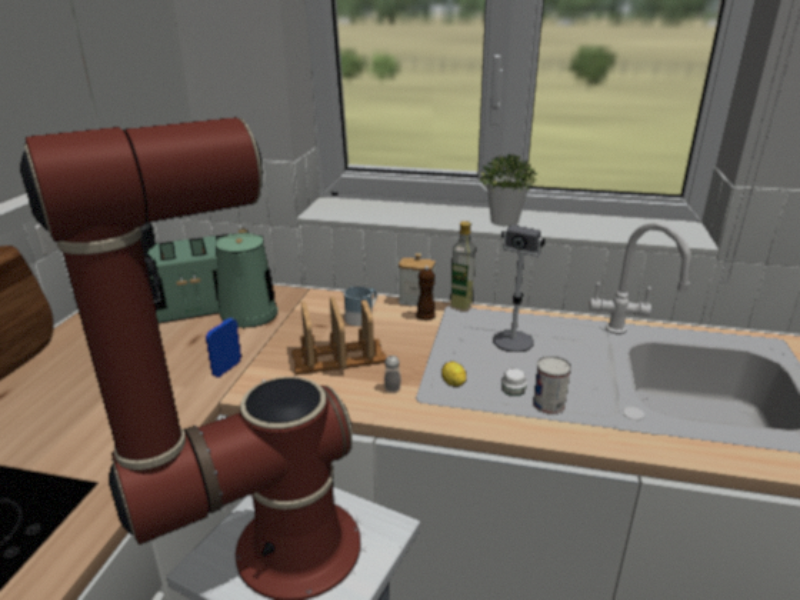

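View pics/top0.png

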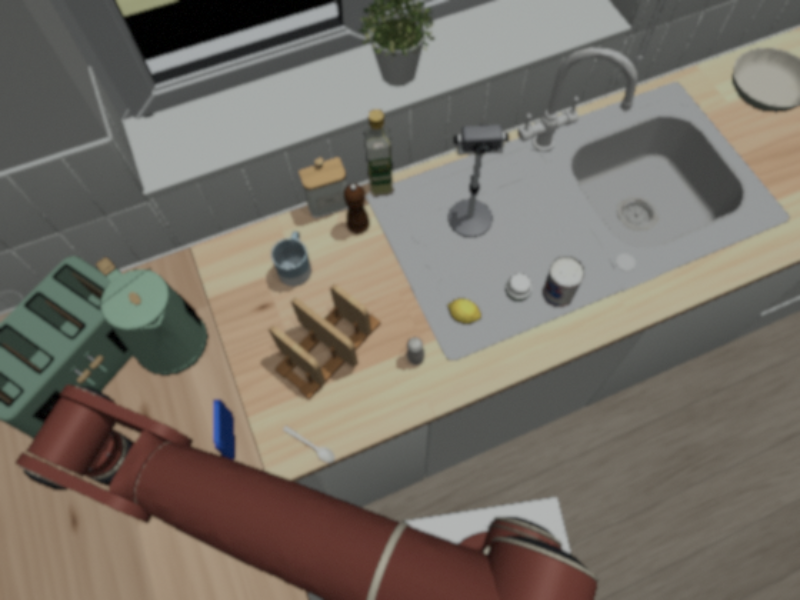

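The pictures show the rack with three light boards (top view, at about (297,355), (324,333) and (350,312)), a blue look-alike at (224,428), and the camera at (482,138). In the scene view the boards are at (307,333), (338,333) and (368,333), with the blue one at (224,347) and the camera at (523,240). The board at top (350,312) looks narrowest, so I'll measure it and check it in a crop.

Run:
```python
from h import *
from scipy import ndimage
for n in('top','scene'):
    w,im=cloud(n)
    m=(w[...,2]>.136)&(w[...,2]<.152)&(w[...,0]>.35)&(w[...,0]<.85)&(w[...,1]>0)&(w[...,1]<.45)
    l,k=ndimage.label(m,np.ones((3,3)))
    for i in range(1,k+1):
        p=w[l==i]; 
        if len(p)<12: continue
        v,u=np.nonzero(l==i)
        r=cv2.minAreaRect(p[:,:2].astype(np.float32)); print(n,len(p),u.mean().round(),v.mean().round(),p.mean(0).round(3),np.round(r[0],4),np.round(r[1],3),r[2])
    # camera head
    m=(w[...,2]>.24)&(w[...,2]<.37)&(w[...,0]>.6)&(w[...,0]<1.1)&(w[...,1]>-.4)&(w[...,1]<.05)
    p=w[m]; v,u=np.nonzero(m); print('head',len(p),u.min(),u.max(),v.min(),v.max(),np.nanmin(p,0),np.nanmax(p,0))
    m=(w[...,2]>.005)&(w[...,2]<.3)&(w[...,0]>.3)&(w[...,0]<.9)
a=np.load('top.npz')['im'];b=np.load('scene.npz')['im']
A=cv2.resize(a[190:285,180:275],(400,400),interpolation=3); B=cv2.resize(b[145:195,340:390],(400,400),interpolation=3)
C=cv2.resize(a[80:120,315:360],(400,200),interpolation=3)
cv2.imwrite('pics/crop1.png',np.hstack([A,B]))
```

```text
top 94 247.0 136.0 [0.838 0.159 0.144] [0.8371 0.1576] [0.026 0.045] 6.456963539123535
top 139 244.0 208.0 [0.583 0.198 0.144] [0.5858 0.199 ] [0.094 0.014] 41.06515121459961
top 253 225.0 225.0 [0.538 0.258 0.145] [0.5403 0.2593] [0.167 0.014] 41.43391036987305
top 198 205.0 241.0 [0.495 0.32  0.144] [0.4969 0.3204] [0.13  0.014] 41.408729553222656
head 1835 268 419 14 112 [ 0.79125103 -0.3999107   0.24000725] [1.09950003 0.04999288 0.36980016]
scene 43 298.0 191.0 [0.837 0.157 0.142] [0.8358 0.1574] [0.041 0.025] 85.74117279052734
scene 86 236.0 218.0 [0.531 0.254 0.143] [0.5359 0.2577] [0.156 0.012] 41.58738708496094
scene 50 257.0 216.0 [0.576 0.195 0.142] [0.5794 0.1968] [0.087 0.012] 41.9002571105957
scene 62 214.0 220.0 [0.486 0.314 0.143] [0.4877 0.3153] [0.119 0.012] 41.575958251953125
head 1359 344 460 125 183 [ 0.78855438 -0.39922622  0.24046486] [1.099015  0.0499611 0.3697647]
```

View pics/crop1.png

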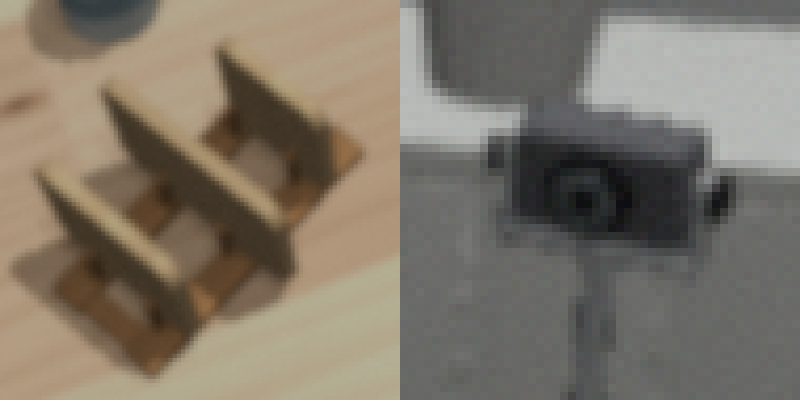

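The left crop shows the rack from the top camera. The narrow board is the upper right one, measured at about 94 mm against 130 and 167 mm. The right crop shows the camera head, with its lens at scene pixel (363,169). Next I'll get a coarse estimate of the head.

Run:
```python
from h import *
for n,(u0,u1,v0,v1) in {'scene':(350,385,155,182),'top':(318,358,85,112)}.items():
    w,im=cloud(n); s=w[v0:v1,u0:u1]
    print(n); print(np.round(s[::3,::3],3).reshape(-1,3)[:0])
    m=(s[...,2]>.26)&(s[...,2]<.37)&(s[...,0]<1.05)
    p=s[m]; med=np.median(p,0); p=p[np.linalg.norm(p-med,axis=1)<.08]
    print(len(p),p.mean(0).round(3),p.min(0).round(3),p.max(0).round(3))
    for z0 in np.arange(.26,.36,.01):
        q=p[abs(p[:,2]-z0)<.005]
        if len(q)>8: r=cv2.minAreaRect(q[:,:2].astype(np.float32));print(z0.round(2),len(q),np.round(r[0],3),np.round(r[1],3),round(r[2],1))
w,_=cloud('scene'); print('lens',w[167:172,361:366].reshape(-1,3).round(3)[::4])
# front-face plane
s=w[163:174,355:373].reshape(-1,3); s=s[np.linalg.norm(s-np.nanmedian(s,0),axis=1)<.06]
for _ in range(4):
    c=s.mean(0); nn=np.linalg.svd(s-c)[2][2]; e=abs((s-c)@nn); s=s[e<max(.003,1.5*np.median(e))]
print('plane',len(s),c,nn)
o=get_obs(); T=R.from_rotvec(o['tool_rot']).as_matrix(); c=calibration('wrist')['pose']
print('cam in tool',np.round(T.T@c[:3,:3],3),np.round(T.T@(c[:3,3]-o['tool_pos']),4)); print('T',T.round(3), calibration('wrist')['fx'])
```

```text
scene
[]
514 [ 0.808 -0.117  0.299] [ 0.789 -0.169  0.261] [ 0.838 -0.057  0.327]
0.26 17 [ 0.817 -0.115] [0.087 0.021] 87.3
0.27 64 [ 0.816 -0.113] [0.095 0.023] 86.4
0.28 56 [ 0.808 -0.113] [0.03  0.097] 2.2
0.29 64 [ 0.805 -0.115] [0.104 0.026] 88.2
0.3 83 [ 0.805 -0.113] [0.111 0.032] 87.3
0.31 88 [ 0.809 -0.113] [0.039 0.112] 0.6
0.32 113 [ 0.813 -0.113] [0.079 0.044] 81.6
0.33 29 [ 0.821 -0.115] [0.072 0.027] 82.2
top
[]
666 [ 0.813 -0.111  0.312] [ 0.791 -0.168  0.26 ] [ 0.841 -0.058  0.333]
0.27 45 [ 0.82  -0.113] [0.095 0.018] 81.6
0.28 26 [ 0.811 -0.112] [0.098 0.024] 81.5
0.29 50 [ 0.807 -0.112] [0.095 0.024] 86.2
0.3 74 [ 0.81  -0.112] [0.107 0.037] 76.3
0.31 117 [ 0.811 -0.112] [0.109 0.038] 83.6
0.32 136 [ 0.815 -0.114] [0.089 0.046] 67.5
0.33 217 [ 0.82  -0.113] [0.078 0.035] 87.8
lens [[ 0.796 -0.103  0.306]
 [ 0.791 -0.118  0.311]
 [ 0.792 -0.115  0.306]
 [ 0.789 -0.113  0.303]
 [ 0.797 -0.107  0.296]
 [ 0.793 -0.105  0.293]
 [   nan    nan    nan]]
plane 78 [ 0.80130036 -0.11189547  0.30565915] [-0.9921409   0.11462731  0.05016981]
cam in tool [[-0.001  0.954  0.3  ]
 [ 1.     0.001  0.001]
 [ 0.001  0.3   -0.954]] [0.0767 0.0002 0.0308]
T [[-0.916  0.402 -0.001]
 [ 0.402  0.916 -0.002]
 [ 0.    -0.002 -1.   ]] 362.59216376284036
```

```bash
cat >> h.py <<'E'
def delta(p,M,p0=None,M0=None):
    o=get_obs(); 
    if p0 is None: p0,M0=o['tool_pos'],R.from_rotvec(o['tool_rot']).as_matrix()
    d=M0.T@(np.array(p)-p0)*100; r=R.from_matrix(M0.T@M).as_rotvec()
    print('row',np.round(d,2).tolist(),np.round(r,4).tolist(),'|',np.linalg.norm(d).round(1),np.degrees(np.linalg.norm(r)).round(1)); return np.array(p),M
def down(az,lean=0):  # tool y at azimuth az; lean: tool z raised towards +y dir
    y=np.array([np.cos(az),np.sin(az),0]); z=np.array([0,0,-1.]); M=np.stack([np.cross(y,z),y,z],1)
    return R.from_rotvec(M[:,0]*lean).as_matrix()@M
E
python3 - <<'E'
from h import *
a=np.radians
print(down(0,a(-60)).round(2), down(0,a(60)).round(2))
s=-1 if down(0,-1)[0,2]>0 else 1
A=delta([.42,.32,.46],down(a(25),0))
B=delta([.46,-.11,.45],down(0,s*a(60)),*A)
E
```

```text
[[ 0.    0.5   0.87]
 [ 1.    0.    0.  ]
 [ 0.    0.87 -0.5 ]] [[ 0.    0.5  -0.87]
 [ 1.    0.    0.  ]
 [ 0.   -0.87 -0.5 ]]
row [-25.59, -16.3, -5.62] [-0.0018, 0.0005, 0.7206] | 30.9 41.3
row [-40.66, -14.55, 1.0] [-1.0299, -0.2283, 0.3955] | 43.2 64.5
```

Request:
arm_command([
  [[-25.6,-16.3,-5.6,0,0,0.72],[-25.6,-16.3,-5.6,0,0,0.72],[-25.6,-16.3,-5.6,0,0,0.72],[-25.6,-16.3,-5.6,0,0,0.72],[-25.6,-16.3,-5.6,0,0,0.72],[-25.6,-16.3,-5.6,0,0,0.72],[-25.6,-16.3,-5.6,0,0,0.72],[-25.6,-16.3,-5.6,0,0,0.72],[-25.6,-16.3,-5.6,0,0,0.72]],
])

```text
t: 0.85
tool_pos: [0.4219, 0.3174, 0.4614]
tool_rot: [1.693, 2.645, 0.001]
contact_force: [-0.8, 0.6, 0.5]
opening: 0.0852
grip_force: 0.0
```

Request:
arm_command([
  [[-40.7,-14.6,1,-1.03,-0.228,0.396],[-40.7,-14.6,1,-1.03,-0.228,0.396],[-40.7,-14.6,1,-1.03,-0.228,0.396],[-40.7,-14.6,1,-1.03,-0.228,0.396],[-40.7,-14.6,1,-1.03,-0.228,0.396],[-40.7,-14.6,1,-1.03,-0.228,0.396],[-40.7,-14.6,1,-1.03,-0.228,0.396],[-40.7,-14.6,1,-1.03,-0.228,0.396],[-40.7,-14.6,1,-1.03,-0.228,0.396],[-40.7,-14.6,1,-1.03,-0.228,0.396],[-40.7,-14.6,1,-1.03,-0.228,0.396],[-40.7,-14.6,1,-1.03,-0.228,0.396]],
])

```text
t: 1.85
tool_pos: [0.46, -0.1131, 0.4494]
tool_rot: [1.589, 1.58, 0.913]
contact_force: [-0.9, -0.4, -0.6]
opening: 0.0857
grip_force: 0.0
```

Run:
```python
from h import *
grab('wrist');grab('wrist');im=grab('wrist'); print(get_obs()['dq'].round(3))
cv2.imwrite('pics/w1.png',cv2.rotate(im,cv2.ROTATE_90_CLOCKWISE))
```

```text
[ 0.024 -0.014 -0.     0.001 -0.001 -0.006]
```

View pics/w1.png

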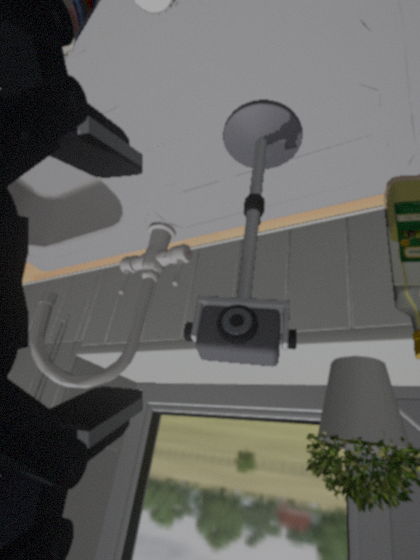

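The wrist picture, rotated and upside down, shows the camera head at rotated (237,333) with its lens at (237,320). That is native u≈320, v≈182. I'll enlarge it and fit the front face.

Run:
```python
from h import *
w,im=cloud('wrist')
w2=np.rot90(w,1); im2=np.ascontiguousarray(np.rot90(im,1)) # CCW: upright; row=559-u, col=v
print(im2.shape)
# lens at row 559-320=239,col 182
r0,r1,c0,c1=185,275,120,240
cv2.imwrite('pics/w2.png',cv2.resize(im2[r0:r1,c0:c1],None,fx=6.5,fy=6.5,interpolation=3))
s=w2[205:262,140:226]
for ch in range(3): print('xyz'[ch]); print('\n'.join(' '.join('%4.0f'%(1000*x) for x in r) for r in s[::4,::5,ch]))
```

```text
(560, 420, 3)
x
 831  810  809  809  811  810  811  813  813  812  813  813  814  816  815  816  820 1094
 824  808  806  805  805  805  804  806  806  806  806  805  806  806  806  806  809 1073
 817  808  804  805  804  804  803  804  803  804  802  803  802  801  801  801  802 1069
 812  808  805  806  804  804  803  801  798  799  801  801  801  800  800  800  800 1068
 812  807  806  807  806  805  800  795  794  nan  794  799  802  800  800  800  801  814
 813  807  807  806  804  801  795  795  795  793  795  792  802  801  801  801  800  810
 812  807  807  807  805  798  796  795  794  792  793  794  794  802  801  801  803  809
 813  807  809  807  806  796  795  795  794  794  793  792  794  803  803  802  804  809
 814  809  808  807  806  797  797  796  794  793  793  794  795  804  803  802  813  810
 812  810  809  808  808  797  796  796  795  794  794  793  795  803  803  803  811  810
 812  809  809  809  808  798  796  795  795  794  794  795  795  805  803  804  810 1077
 826  811  812  808  808  808  798  797  796  796  795  796  805  804  804  805  810 1077
 816
[... 2269 characters left out ...]
  298  302  303  303  304  304  304  305  304  301  301  302  301  299
 290  292  292  293  293  298  298  299  299  300  300  300  300  296  296  297  293  294
 286  287  288  288  289  294  294  295  295  296  296  296  296  292  292  293  289  289
 282  283  284  283  284  289  290  291  291  291  291  291  292  287  288  288  285  161
 271  278  278  280  280  280  285  285  286  286  287  287  282  283  283  283  280  153
 271  270  270  271  270  270  271  281  281  281  281  276  277  278  278  278  276  145
 267  267  267  268  269  268  269  269  269  270  270  270  270  271  nan  271  272  136
 nan  146  146  146  143  263  263  265  265  265  266  265  266  266  266  267  267  126
```

View pics/w2.png

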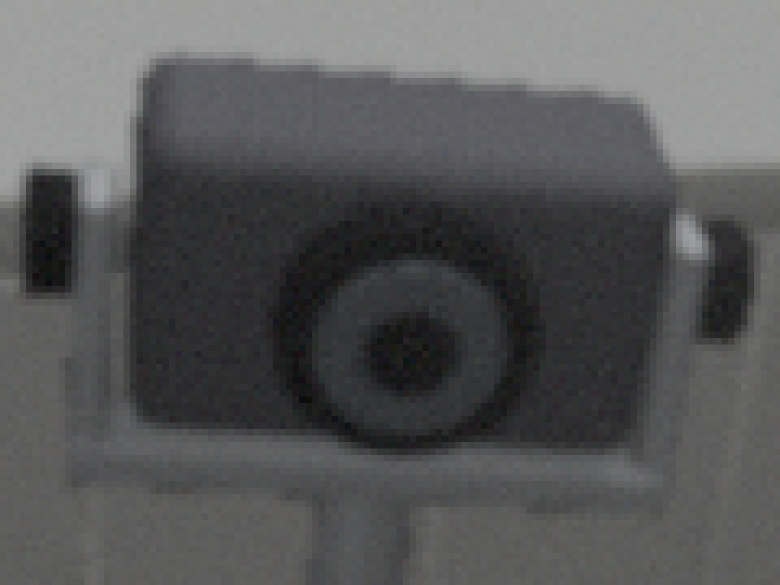

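Run:
```python
from h import *
w,im=cloud('wrist'); w2=np.rot90(w,1)
def fit(p):
    p=p[~np.isnan(p).any(1)]
    for _ in range(5):
        c=p.mean(0); n=np.linalg.svd(p-c)[2][2]; e=abs((p-c)@n); p=p[e<max(.0015,2.5*np.median(e))]
    n=-n if n[0]>0 else n
    print(len(p),c.round(4),n.round(4),'yaw off -x',np.degrees(np.arctan2(-n[1],-n[0])).round(2),'tilt',np.arcsin(-n[2]).round(3),'res',np.std((p-c)@n).round(5)); return c,n
f=np.concatenate([w2[217:249,144:158].reshape(-1,3),w2[220:250,207:219].reshape(-1,3)])
fc,fn=fit(f)
rr,cc=np.mgrid[:560,:420]; d=np.hypot(rr-238.8,cc-183)
for a,b in((0,5),(5,7),(8,14),(0,14)): 
    c,n=fit(w2[(d>=a)&(d<b)]); print('  height over face',((c-fc)@fn).round(4))
top=fit(w2[200:209,148:212].reshape(-1,3))
print('head y extents row 235',w2[235,138:226,1][[0,2,4,-8,-6,-4,-2]])
```

```text
759 [ 0.8051 -0.1074  0.2983] [-0.9868  0.086  -0.1369] yaw off -x -4.98 tilt 0.137 res 0.00062
74 [ 0.7937 -0.1101  0.2981] [-0.98    0.0876 -0.1787] yaw off -x -5.11 tilt 0.18 res 0.00053
  height over face 0.011
73 [ 0.794  -0.1102  0.2975] [-0.9914  0.0721 -0.1097] yaw off -x -4.16 tilt 0.11 res 0.00057
  height over face 0.0108
393 [ 0.7946 -0.1104  0.2972] [-0.9884  0.077  -0.131 ] yaw off -x -4.45 tilt 0.131 res 0.00062
  height over face 0.0102
581 [ 0.7944 -0.1103  0.2975] [-0.9886  0.0765 -0.1294] yaw off -x -4.42 tilt 0.13 res 0.00065
  height over face 0.0104
571 [ 0.8143 -0.1083  0.3247] [-0.1422  0.017   0.9897] yaw off -x -6.83 tilt -1.427 res 0.00043
head y extents row 235 [-0.09556686 -0.07232007 -0.0738673  -0.14697115 -0.15125485 -0.15381313
 -0.15620563]
```

Run:
```python
from h import *
delta([.585,.199,.40],down(np.radians(-48.6)))
```

```text
row [30.82, 1.89, 13.39] [0.9794, -0.4449, 0.7684] | 33.7 75.7
```

Request:
arm_command([
  [[30.8,1.9,13.4,0.979,-0.445,0.768],[30.8,1.9,13.4,0.979,-0.445,0.768],[30.8,1.9,13.4,0.979,-0.445,0.768],[30.8,1.9,13.4,0.979,-0.445,0.768],[30.8,1.9,13.4,0.979,-0.445,0.768],[30.8,1.9,13.4,0.979,-0.445,0.768],[30.8,1.9,13.4,0.979,-0.445,0.768],[30.8,1.9,13.4,0.979,-0.445,0.768],[30.8,1.9,13.4,0.979,-0.445,0.768],[30.8,1.9,13.4,0.979,-0.445,0.768],[30.8,1.9,13.4,0.979,-0.445,0.768],[30.8,1.9,13.4,0.979,-0.445,0.768]],
])

```text
t: 3.0
tool_pos: [0.5848, 0.2036, 0.3992]
tool_rot: [2.867, 1.171, 0.069]
contact_force: [-0.4, -0.8, -0.3]
opening: 0.0855
grip_force: 0.0
```

Run:
```python
from h import *
from scipy import ndimage
for _ in range(4): grab('wrist')
w,im=cloud('wrist'); cv2.imwrite('pics/w3.png',im)
m=(w[...,2]>.138)&(w[...,2]<.152)
l,k=ndimage.label(m,np.ones((3,3)))
for i in range(1,k+1):
    p=w[l==i]
    if len(p)<60: continue
    v,u=np.nonzero(l==i); r=cv2.minAreaRect(p[:,:2].astype(np.float32))
    print(len(p),u.min(),u.max(),v.min(),v.max(),p.mean(0).round(4),np.round(r[0],4),np.round(r[1],4),r[2])
o=get_obs();print(o['tool_pos'],R.from_rotvec(o['tool_rot']).as_matrix().round(4),o['dq'].round(3),o['t'])
```

```text
4647 120 153 83 293 [0.5554 0.2743 0.1444] [0.5507 0.2711] [0.1348 0.0133] 41.60157012939453
4617 0 40 91 289 [0.4977 0.3214 0.1438] [0.4972 0.3238] [0.1285 0.0145] 41.2006950378418
2339 245 265 157 289 [0.5878 0.204  0.1445] [0.5852 0.2016] [0.0935 0.012 ] 41.48284149169922
[0.58499444 0.19901659 0.40035546] [[ 0.7133  0.6977  0.0665]
 [ 0.7002 -0.7134 -0.0265]
 [ 0.029   0.0654 -0.9974]] [-0.018 -0.019  0.014  0.004  0.001  0.   ] 3.2
```

View pics/w3.png

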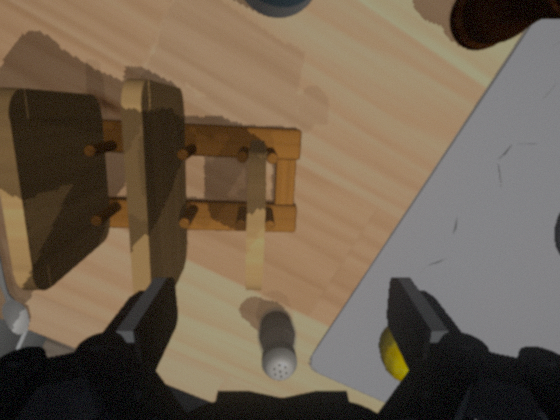

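The wrist view shows the narrow board alone at the right end of the rack, spanning (255,157) to (255,289). The neighbour is at x≈140, and the salt shaker stands below at (277,345).

Run:
```python
from h import *
w,im=cloud('wrist'); a=np.radians(41.45); e=np.array([np.cos(a),np.sin(a)]); n=np.array([-e[1],e[0]])
for z0,z1 in((.08,.152),(.138,.15)):
    p=w[140:300,235:280].reshape(-1,3); p=p[(p[:,2]>z0)&(p[:,2]<z1)]
    s=p[:,:2]@e; t=p[:,:2]@n; k=abs(t-np.median(t))<.015
    print(len(p),np.percentile(s[k],[0,.5,99.5,100]).round(4),np.percentile(t[k],[0,1,50,99,100]).round(4))
    sm=np.percentile(s[k],[.3,99.7]).mean(); tm=np.percentile(t[k],[1,99]).mean(); print((sm*e+tm*n).round(4))
c=np.array([.5855,.2018])
A=delta([*c,.40],down(np.radians(-48.55)))
delta([*c,.275],A[1],*A)
```

```text
2606 [0.5247 0.5256 0.6215 0.6216] [-0.2423 -0.2421 -0.2362 -0.2304 -0.2303]
[0.5861 0.2025]
2339 [0.5253 0.5272 0.6172 0.6188] [-0.2423 -0.2421 -0.2363 -0.2304 -0.2303]
[0.5853 0.2017]
row [0.23, -0.17, 0.03] [0.0647, -0.0307, 0.0517] | 0.3 5.1
row [0.0, 0.0, 12.5] [0.0, 0.0, 0.0] | 12.5 0.0
```

Request:
arm_command([
  [[0.2,-0.2,0,0.065,-0.031,0.052],[0.2,-0.2,0,0.065,-0.031,0.052],[0.2,-0.2,0,0.065,-0.031,0.052],[0.2,-0.2,0,0.065,-0.031,0.052]],
])

```text
t: 3.53
tool_pos: [0.5852, 0.2002, 0.4006]
tool_rot: [-2.94, -1.107, 0.0]
contact_force: [-0.2, 0.1, -0.2]
opening: 0.0853
grip_force: 0.0
```

Run:
```python
from h import *
grab('wrist');grab('wrist')
w,im=cloud('wrist'); a=np.radians(41.45); e=np.array([np.cos(a),np.sin(a)]); n=np.array([-e[1],e[0]])
c=np.array([.5860,.2024])
z=w[...,2]; s=w[...,:2]@e-c@e; t=w[...,:2]@n-c@n
k=(z>.08)&(z<.152)&(abs(t)<.02)&(abs(s)<.07); s,t,z=s[k],t[k],z[k]
print(k.sum(),np.percentile(s,[.3,99.7]),np.percentile(t,[1,99]),np.polyfit(s,t,1))
ds,dt=np.percentile(s,[.3,99.7]).mean(),np.percentile(t,[1,99]).mean(); c=c+ds*e+dt*n; print(c)
o=get_obs();print(o['tool_pos'],o['dq'].round(3))
delta([*c,.275],down(np.radians(-48.55)))
```

```text
2584 [-0.04702547  0.04829008] [-0.00558014  0.00579845] [-1.25354163e-03 -1.42319697e-05]
[0.58640168 0.20290038]
[0.58530518 0.20021408 0.40049803] [-0.001  0.004 -0.004  0.005  0.003  0.006]
row [0.27, -0.11, 12.55] [-0.0013, 0.0005, -0.0035] | 12.6 0.2
```

Request:
arm_command([
  [[0.3,-0.1,3,0,0,0],[0.3,-0.1,6,0,0,0],[0.3,-0.1,9,0,0,0],[0.3,-0.1,11,0,0,0],[0.3,-0.1,12.5,0,0,0],[0.3,-0.1,12.5,0,0,0],[0.3,-0.1,12.5,0,0,0]],
])

```text
t: 4.22
tool_pos: [0.5865, 0.2031, 0.2745]
tool_rot: [-2.939, -1.105, 0.006]
contact_force: [0.4, -0.2, 0.3]
opening: 0.0849
grip_force: 0.0
```

Request:
arm_command([
  [[0,0,0,0,0,0],[0,0,0,0,0,0],[0,0,0,0,0,0],[0,0,0,0,0,0],[0,0,0,0,0,0],[0,0,0,0,0,0],[0,0,0,0,0,0],[0,0,0,0,0,0],[0,0,0,0,0,0],[0,0,0,0,0,0],[0,0,0,0,0,0],[0,0,0,0,0,0]],
], gripper=1, force=50)

```text
t: 5.22
tool_pos: [0.5871, 0.2033, 0.2758]
tool_rot: [-2.939, -1.105, 0.002]
contact_force: [0.0, -0.2, 4.1]
opening: 0.0116
grip_force: 49.2
```

Request:
arm_command([
  [[0,0,-1,0,0,0],[0,0,-2,0,0,0],[0,0,-3.5,0,0,0],[0,0,-5,0,0,0],[0,0,-7,0,0,0],[0,0,-9,0,0,0],[0,0,-12,0,0,0],[0,0,-15,0,0,0],[0,0,-18,0,0,0],[0,0,-18,0,0,0],[0,0,-18,0,0,0]],
])

```text
t: 6.13
tool_pos: [0.5874, 0.2032, 0.4587]
tool_rot: [-2.939, -1.105, -0.005]
contact_force: [0.3, 0.2, -1.0]
opening: 0.0114
grip_force: 49.0
```

```bash
cat >> h.py <<'E'
L=np.array([.7938,-.1102,.2978]); n=np.array([-.987,.084,-.137]); n/=np.linalg.norm(n)
up=np.array([0,0,1])-n[2]*n; up/=np.linalg.norm(up)
MF=np.stack([np.cross(-n,-up),-n,-up],1)
E
python3 - <<'E'
from h import *
for i in range(3): im=grab('wrist')
cv2.imwrite('pics/w4.png',im)
o=get_obs(); p0=o['tool_pos'];T=R.from_rotvec(o['tool_rot']).as_matrix();print(p0,o['opening'],o['contact_force'])
w,_=cloud('wrist'); q=(w-p0)@T
for a,b in((.10,.14),(.13,.16),(.16,.2),(.2,.27)):
    k=(abs(q[...,1])<.012)&(q[...,2]>a)&(q[...,2]<b)&(abs(q[...,0])<.08); k[:, :]&=True
    if k.sum()>10: v,u=np.nonzero(k);print(a,b,k.sum(),u.min(),u.max(),v.min(),v.max(),np.percentile(q[k],[1,50,99],axis=0).round(4).tolist())
g=L+.2*n+up*(.065-.025+.155)
print(g); delta(g,MF)
E
```

```text
[0.58695062 0.20305974 0.45310729] 0.011485115288745568 [ 0.97354365  0.62567028 -0.9014051 ]
0.1 0.14 10703 231 332 201 396 [[-0.0191, -0.0115, 0.1008], [0.0127, -0.0001, 0.1297], [0.045, 0.0116, 0.1393]]
0.13 0.16 5665 245 318 183 396 [[-0.0188, -0.0114, 0.13], [0.0233, -0.0001, 0.134], [0.0475, 0.0114, 0.1586]]
0.16 0.2 743 252 311 164 272 [[0.011, -0.0117, 0.1602], [0.0474, 0.0002, 0.1705], [0.0477, 0.0117, 0.1994]]
0.2 0.27 301 269 294 151 164 [[0.0472, -0.0058, 0.2003], [0.0475, 0.0002, 0.2183], [0.0477, 0.006, 0.2446]]
[ 0.56978056 -0.09113452  0.46356126]
row [-20.68, 20.99, -1.05] [-0.1368, 0.0552, -0.7652] | 29.5 44.7
```

View pics/w4.png

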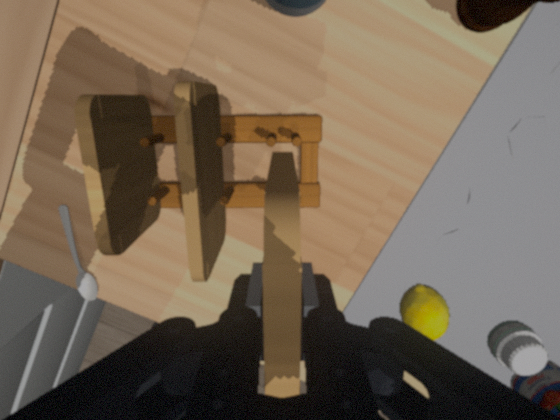

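The board is held squarely, with its near edge at tool x = 47.6 mm and its top at tool z ≈ 130 mm. The other two boards are still in the rack. Now I'll move it to the lens.

Request:
arm_command([
  [[-1.7,1.7,-0.1,-0.01,0.004,-0.06],[-3.5,3.5,-0.2,-0.02,0.009,-0.13],[-5.5,5.6,-0.3,-0.03,0.014,-0.2],[-7.5,7.6,-0.4,-0.05,0.02,-0.28],[-9.5,9.7,-0.5,-0.06,0.025,-0.35],[-11.5,11.7,-0.6,-0.08,0.03,-0.43],[-13.5,13.7,-0.7,-0.09,0.036,-0.5],[-15.3,15.7,-0.8,-0.1,0.041,-0.57],[-17,17.5,-0.9,-0.11,0.046,-0.64],[-18.5,19,-1,-0.12,0.05,-0.69],[-19.8,20.3,-1,-0.13,0.053,-0.74],[-20.5,21.2,-1.1,-0.137,0.055,-0.765]],
])

```text
t: 7.28
tool_pos: [0.5722, -0.0932, 0.4632]
tool_rot: [2.238, 2.055, 0.142]
contact_force: [0.3, 0.7, -1.0]
opening: 0.0113
grip_force: 49.0
```

Request:
arm_command([
  [[0,0,0,0,0,0],[0,0,0,0,0,0],[0,0,0,0,0,0],[0,0,0,0,0,0]],
])

```text
t: 7.62
tool_pos: [0.5728, -0.0906, 0.4651]
tool_rot: [2.236, 2.054, 0.145]
contact_force: [-0.2, 0.0, -2.0]
opening: 0.0113
grip_force: 49.0
```

Run:
```python
from h import *
for n_ in('wrist','scene','top'): grab(n_)
o=get_obs(); p0=o['tool_pos'];T=R.from_rotvec(o['tool_rot']).as_matrix();print(o['t'],p0,o['opening'],o['dq'].round(3))
w,_=cloud('wrist'); q=(w-p0)@T
for a,b in((.16,.2),(.2,.27)):
    k=(abs(q[...,1])<.012)&(q[...,2]>a)&(q[...,2]<b)&(abs(q[...,0])<.08)
    print(a,b,k.sum(),np.percentile(q[k],[1,50,99],axis=0).round(4).tolist())
g=L+.2*n+up*.195+.0023*MF[:,0]
delta(g,MF)
im=cloud('scene')[1]; cv2.imwrite('pics/s2.png',np.hstack([cv2.resize(im[90:240,240:440],(800,600),interpolation=3)]))
# board plane from scene depth, in tool frame
w,_=cloud('scene'); q=(w-p0)@T
k=(abs(q[...,1]+.006)<.012)&(q[...,2]>.185)&(q[...,2]<.25)&(abs(q[...,0])<.06)
p=q[k]; A=np.c_[p[:,0],p[:,2],np.ones(len(p))]; c=np.linalg.lstsq(A,p[:,1],rcond=None)[0]
k2=(abs(q[...,1]+.006)<.012)&(q[...,2]>.18)&(q[...,2]<.28)&(abs(q[...,0])<.07); v=q[k2]
print('scene plane',len(p),c.round(4),np.percentile(v,[.5,99.5],axis=0).round(4))
```

```text
7.7667 [ 0.57289778 -0.09069421  0.46582152] 0.011328461647081059 [-0.003 -0.001 -0.003 -0.002 -0.    -0.002]
0.16 0.2 800 [[0.0108, -0.0116, 0.1602], [0.0471, -0.0002, 0.1698], [0.0475, 0.0116, 0.1991]]
0.2 0.27 319 [[0.047, -0.0063, 0.2005], [0.0473, -0.0003, 0.2191], [0.0475, 0.0054, 0.2464]]
row [0.16, -0.34, 0.18] [0.0033, -0.0009, 0.0006] | 0.4 0.2
scene plane 513 [-0.0079 -0.0072 -0.0044] [[-0.0546 -0.0118  0.1808]
 [ 0.0474  0.0039  0.2627]]
```

View pics/s2.png

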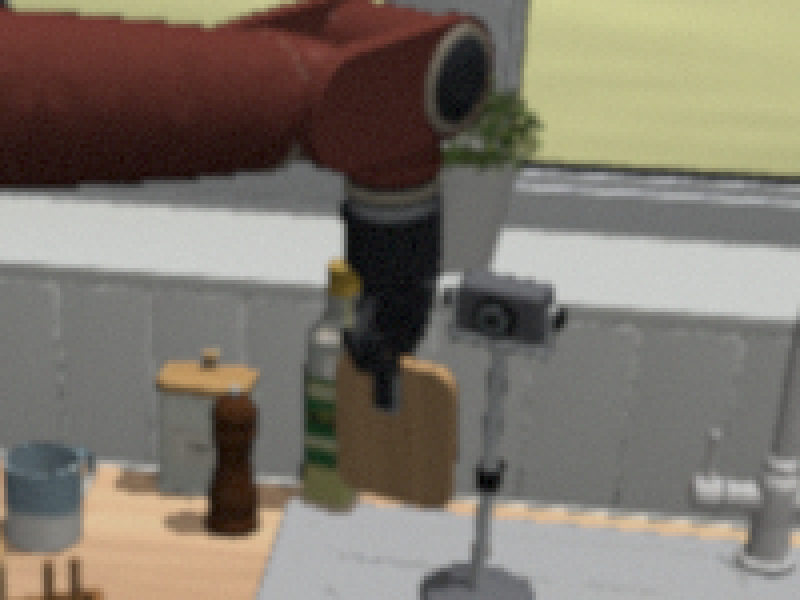

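The scene crop shows the board hanging upright in the gripper in front of the camera. The plane fit puts it within 0.01 rad of square. I'll make one small correction of a few millimetres.

Request:
arm_command([
  [[0.2,-0.3,0,0.003,-0.001,0],[0.2,-0.3,0,0.003,-0.001,0],[0.2,-0.3,0,0.003,-0.001,0],[0.2,-0.3,0,0.003,-0.001,0],[0.2,-0.3,0,0.003,-0.001,0],[0.2,-0.3,0,0.003,-0.001,0],[0.2,-0.3,0,0.003,-0.001,0],[0.2,-0.3,0,0.003,-0.001,0]],
])

```text
t: 8.43
tool_pos: [0.5701, -0.0893, 0.4655]
tool_rot: [2.237, 2.054, 0.142]
contact_force: [-0.3, 0.5, -1.2]
opening: 0.0114
grip_force: 49.0
```

Run:
```python
from h import *
delta(L+.2*n+up*.196+.0026*MF[:,0],MF); o=get_obs(); print(o['t'],o['dq'].round(3),o['opening'],o['grip_force'])
print(finish_job())
```

```text
row [0.07, -0.04, 0.09] [0.0006, 0.0004, -0.0005] | 0.1 0.0
8.4333 [ 0.001 -0.001 -0.     0.001 -0.002 -0.   ] 0.011440689679058279 48.99212837219238
the job is handed in; nothing more can be done
None
```

The job is handed in at 8.4 s with the narrow board still held in the air, upright and leaned back to match the camera's 0.14 rad tilt: by my measurements its middle is 20 cm from the lens and about 1 mm off the target, and its face is within 0.01 rad of square.

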